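# Scan the tall pencil tin at the window desk

### The job

Pick up the pocket barcode scanner, point its wide head at the barcode band of the taller of the two steel tins, with the head about 7 cm from the band and aimed at the band's middle, and hold it steady there for two seconds. Then lay the scanner back flat in the middle of the cork mat, lengthwise along it, setting it down rather than dropping it, and let go. Do not shift or knock over either tin.

Things in the scene. Friction and masses are not known exactly. Their poses are not given: they have to be found in the camera images.
- scanner_center (a point): Pocket barcode scanner: loose grey plastic bar 150 mm long, 32 mm high, 0.12 kg, flat on the mat. Point: middle of its length, width and height, near its centre of mass; grasp here across the width. x runs along it to the scanning head, z up. Handle 30 mm wide (x -75 to +40 mm), head 46 mm wide (x +40 to +75 mm), dark window on its end face, looking straight along +x.
- tin_label (a point): Middle of the barcode band of the taller steel tin: loose upright cylinder, 64 mm diameter, 190 mm high with its ribbed twist cap (68 mm). The point is on the tin's axis, 90 mm above the trunk lid, so the band's surface is 32 mm out from it; z up. The white paper band with dark upright bars, 64 mm high, runs all round: it can be scanned from any side.
- short_tin_center (a point): Centre of the shorter steel tin: loose upright cylinder, 64 mm diameter with a similar band and cap but only 110 mm high; the point is 55 mm above the trunk lid. Not to be scanned or moved. It, the tall tin and a glass tumbler (70 mm diameter, 120 mm high) stand in a row in changing order.
- mat: Cork mat on the trunk lid, fixed, 220 x 120 mm and 4 mm thick; origin at the centre of its underside, x along its long side, z up.
Not all that is in view belongs to the job. What is shaped like the part that bears tin_label but red or yellow is not meant. Leave any red look-alike of the part that bears scanner_center alone.

How it is judged:
By the outcome, as a careful person would: the job done as asked, in the order asked, and still so for the second after the job is handed in, with the robot touching nothing.
It also fails if it takes over 54 s, if anything falls off the work surface, if the arm or the gripper's body presses on something with over 40 N, if the wrist force passes 120 N, or if a joint passes its speed limit or range.

### The arm

A 6-joint arm with a two-finger parallel gripper is mounted at the origin on the work surface. World frame = base frame: x ahead of the robot, y to its left, z up, the work surface at z = 0. Lengths are in mm, angles in rad, forces in N, time in s.
With the tool pointing down it reaches from about 350 to 875 mm from the base axis. Payload 4.2 kg.
Tool frame: the origin (TCP) lies at the very end of the fingers, on their centre line; the grasp point (between the pads) lies arm.grip_point_offset behind it (arm.grip_point_offset is the distance from the TCP to the grasp point, in mm); z points along the fingers, y is the line along which they close (so a half turn about z gives the same grasp; the last joint's range is limited). The gripper opens to 85 mm and grips with 20 to 120 N. Pads are 22 mm wide; open, the fingers measure 114 mm over their backs; the gripper's body (76 mm by 85 mm) begins 54 mm behind the grasp point. The pads swing forward as they close: fully open they stand 13 mm farther back than shut.
Start: joints at [1.412, 0.385, 0.008, 0, -1.194, -0.259], TCP at [253.561, 571.232, 231.312] pointing down, gripper open.
Joint ranges: [-3.14, 3.14], [-1.21, 2.06], [-1.07, 1.41], [-3.16, 2.05], [-2.99, -0.16], [-3.1, 3.1]. Speed limits (rad/s): [2.79, 2.79, 3.14, 3.14, 3.14, 3.14].

### API

Orientations are given as a unit quaternion [x, y, z, w].
In Python, from bench import arm, cams, ticket gives the robot as it stands.
- The arm moves only by the tool servo_tool, never from a script. Its argument "commands" is a list that holds one entry, the list of rows, each a list of 7 numbers: the closure in counts, from 0 (fully open) to 255 (shut), then the shift along the tool's x, y, z in m, then the turn, a rotation vector about the tool's x, y, z in degrees. In form: [[[grip, x, y, z, ax, ay, az], ...]]. A call has 1 to 10 rows; each row shifts and turns the commanded pose from where the row before left it, along the tool's axes as they then stand; what a row does not reach is not made up. A row lasts 1/12 s, in which the tool goes at most 41.7 mm and 7.16 degrees, less where a joint would pass 70% of its speed; a pose out of reach is approached as far as the arm can. A call with a gripper value outside its range is refused whole. The fingers move at their own pace and stop on an object; the grip force is fixed at half the most. Time passes only in rows, so rows that do not move let the fingers close. It gives the time, the measured TCP pose, the force, the opening and the grip force at its end, in the units of the state.
- arm.read_state(): the state, without advancing time (a new reading comes with each control period).
- cams.get_image(name): name is "scene" or "top" or "wrist"; returns a dict with "frame" (400x640x3 uint8, blue, green, red), "K" (3x3 intrinsics, pixels), "T" (4x4, takes a point from camera to world coordinates). Camera axes: x right, y up, looking along -z (the intrinsics and any distortion apply to the point x, -y, -z); pixel columns grow to the right and rows downward; lengths in mm; the calibration is good to about 2 mm. A picture is of the moment at which its call begins. There is no depth.
- ticket.job_done(): hands the job in; it is judged then, once.
The state is a dict: "clock": time; "joints": joint angles; "joint_vel": joint speeds; "joint_efforts": joint torques, N m; "position": TCP position; "ee_rot": TCP orientation; "contact_force": force on the tool from outside, world axes, zero at the start; "wrist_torque": the same for the moment, N m; "gripper_width": finger opening in mm; "grasp_force": force on a finger pad.
Only numpy, scipy, OpenCV 4.12 (cv2) and the standard library are available. Lean on these libraries where they do the work, as an engineer would, in place of code of your own. Each camera call takes 0.05 s, during which the arm holds its last target. There are 200 camera calls.

## Working session

There is one attempt and no reset: what is moved stays moved. The work goes in short steps, Python scripts to look and compute and a tool call to move; the robot and the scene stay as the last step left them, time stands still between calls to the robot, and variables do not carry over. Pictures are saved under pics/ and viewed, at most 10 in all, crops included, and the job is handed in when it is done.

Besides the shell and the picture viewer there is one more tool, called after ">>>" as name([rows], argument=value, ...), one row to a line, values as JSON. servo_tool: Moves the arm, as the interface text tells. Its arguments: {"type":"object","properties":{"commands":{"type":"array","items":{"type":"array","items":{"type":"array","items":{"type":"number"}}}}},"required":["commands"]}

```bash
mkdir -p pics; python3 - <<'E'
from bench import arm,cams
import cv2,numpy as np
for n in("scene","top"):
    d=cams.get_image(n);cv2.imwrite(f"pics/{n}0.png",d["frame"]);np.savez(f"pics/{n}0.npz",**{k:d[k] for k in("frame","K","T")})
    print(n,d.keys(),d["K"].round(1).tolist(),d["T"].round(3).tolist())
print(arm.read_state(),arm.grip_point_offset)
E
```

```text
scene dict_keys(['frame', 'K', 'T']) [[366.4, 0.0, 322.7], [0.0, 366.4, 199.0], [0.0, 0.0, 1.0]] [[0.124, -0.729, 0.673, 1131.093], [0.992, 0.077, -0.1, -58.758], [0.021, 0.68, 0.733, 692.892], [0.0, 0.0, 0.0, 1.0]]
top dict_keys(['frame', 'K', 'T']) [[461.4, 0.0, 311.5], [0.0, 461.4, 198.6], [0.0, 0.0, 1.0]] [[0.007, 0.977, -0.215, 318.35], [-1.0, 0.008, 0.001, 27.602], [0.003, 0.215, 0.977, 1117.368], [0.0, 0.0, 0.0, 1.0]]
{'clock': 0.1, 'joints': array([ 1.41160631e+00,  3.85441423e-01,  6.78608903e-03, -4.05479019e-04,
       -1.19400228e+00, -2.58559053e-01]), 'joint_vel': array([ 0.00027897, -0.00341442,  0.00375461,  0.0017743 ,  0.00069496,
       -0.0001594 ]), 'joint_efforts': array([ 5.26293425e-04, -3.93318272e+01,  1.88930404e+01,  4.19804335e+00,
       -2.58259141e-03,  3.99735498e-06]), 'position': array([253.37058863, 570.78017086, 230.36767272]), 'ee_rot': array([ 9.78248961e-01, -2.07432082e-01, -1.41995459e-04,  9.38855552e-04]), 'contact_force': array([-0.58204423,  0.25348255,  0.18954134]), 'wrist_torque': array([-0.04206211, -0.00827109, -0.04186012]), 'grasp_force': 0.0, 'gripper_width': 85.34245866146355} 18.700000000000003
```

View pics/scene0.png

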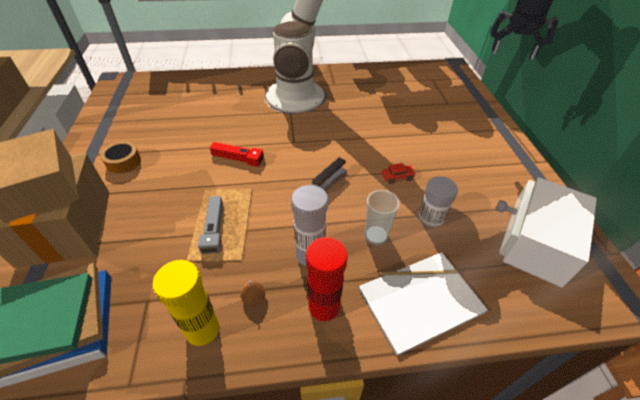

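View pics/top0.png

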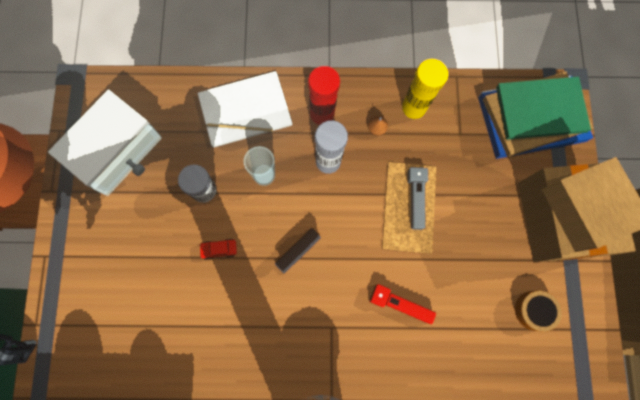

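Candidates for the tin: the grey one at scene (310,225)/top (330,147), red at scene (325,280) and yellow at (188,305). The grey one fits; the short grey tin at scene (438,200) is not meant. Candidates for the scanner: the grey one on the mat at scene (212,224)/top (418,198), and a red look-alike at scene (237,154). The grey one on the mat is meant. Next I measure and confirm these in one crop.

```bash
cat > h.py <<'E'
import numpy as np,cv2
def ray(d,u,v):
    r=np.linalg.inv(d["K"])@[u,v,1]; return d["T"][:3,3],d["T"][:3,:3]@(r*[1,-1,-1])
def onz(d,u,v,z):
    o,r=ray(d,u,v); return o+r*(z-o[2])/r[2]
def tri(rs):
    A=0;b=0
    for o,r in rs:
        r=r/np.linalg.norm(r);P=np.eye(3)-np.outer(r,r);A=A+P;b=b+P@o
    return np.linalg.solve(A,b)
def proj(d,p):
    c=d["T"][:3,:3].T@(np.array(p)-d["T"][:3,3]); q=d["K"]@(c*[1,-1,-1]); return q[:2]/q[2]
def blob(mask,box):
    m=np.zeros_like(mask);x0,y0,x1,y1=box;m[y0:y1,x0:x1]=mask[y0:y1,x0:x1]
    m=cv2.morphologyEx(m,cv2.MORPH_OPEN,np.ones((2,2)))
    c=max(cv2.findContours(m,0,1)[0],key=cv2.contourArea); return c
E
python3 - <<'E'
from h import *
t=np.load("pics/top0.npz");s=np.load("pics/scene0.npz")
def lowsat(f,th=60): 
    h=cv2.cvtColor(f,cv2.COLOR_BGR2HSV);return ((h[...,1]<th)*255).astype('u1'),h
m,h=lowsat(t["frame"],70)
# mat
mat=cv2.inRange(h,(10,60,120),(28,255,255))
c=blob(m,(400,155,440,240));r=cv2.minAreaRect(c);bp=cv2.boxPoints(r)
print("scanner rect",r,"world",[onz(t,*p,36)[:2].round(0).tolist() for p in bp],onz(t,*r[0],36).round(1))
for nm,(x0,y0,x1,y1) in dict(tall=(305,110,355,180),short=(170,155,222,205)).items():
    c=blob(m,(x0,y0,x1,y1));print(nm,cv2.boundingRect(c))
for nm,bx in dict(tall=(285,180,335,270),short=(410,170,465,230)).items():
    ms,_=lowsat(s["frame"],70);print("scene",nm,cv2.boundingRect(blob(ms,bx)))
# mat corners by eye
for p in[(390,163),(437,166),(433,252),(383,250)]:print("mat",onz(t,*p,4).round(0))
print("tall cap top",onz(t,331,136,190).round(0),onz(s,310,196,190).round(0))
a=cv2.resize(t["frame"][100:265,300:450],None,fx=3.4,fy=3.4,interpolation=2)
b=cv2.resize(s["frame"][170:280,190:345],None,fx=3.4,fy=3.4,interpolation=2)
H=max(a.shape[0],b.shape[0]);a=a[:,:400];
o=np.zeros((H,a.shape[1]+b.shape[1],3),'u1')
o[:a.shape[0],:a.shape[1]]=a;o[:b.shape[0],a.shape[1]:]=b
a=cv2.resize(t["frame"][100:265,300:450],None,fx=2,fy=2,interpolation=2);b=cv2.resize(s["frame"][170:280,190:345],None,fx=3.2,fy=3.2,interpolation=2)
o=np.zeros((352,300+496,3),'u1');o[:330,:300]=a;o[:,300:]=b
cv2.imwrite("pics/crop0.png",o)
E
```

```text
scanner rect ((419.0, 198.5), (61.0, 18.0), 90.0) world [[634.0, -213.0], [635.0, -257.0], [485.0, -250.0], [484.0, -207.0]] [ 558.5 -231.9   36. ]
tall (315, 121, 34, 53)
short (179, 166, 38, 37)
scene tall (292, 181, 43, 86)
scene short (420, 178, 39, 50)
mat [ 656. -170.    4.]
mat [ 650. -288.    4.]
mat [ 434. -268.    4.]
mat [ 438. -147.    4.]
tall cap top [659. -14. 190.] [659. -13. 190.]
```

View pics/crop0.png

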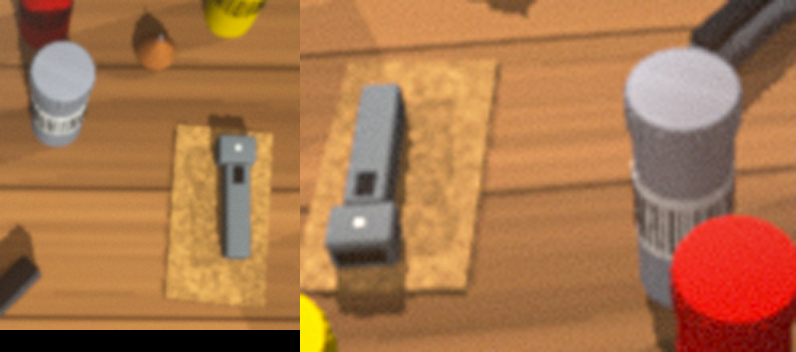

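The crop confirms it: the grey scanner on the mat has its head toward +x (crop (238,150) and (365,230)), and the tall grey tin shows its barcode band at crop (685,215). The measurements hold up: scanner rectangle 150 mm long, both views put the cap at (659,-13), mat 218 mm long at about -5.7°.

```bash
cat > plan.py <<'E'
import sys,numpy as np
from bench import arm
from scipy.spatial.transform import Rotation as R
def rows(target,heading,n,g=0,turn=None):
    """heading = tool x heading deg; turn: tool-z turn deg override; tool kept pointing down"""
    s=arm.read_state();p=s["position"];q=R.from_quat(s["ee_rot"])
    goal=R.from_euler('z',heading,degrees=True)*R.from_euler('x',180,degrees=True)
    rv=(q.inv()*goal).as_rotvec(degrees=True)
    if turn: rv=np.array([0,0,turn])
    for i in range(n):
        d=q.inv().apply((np.array(target)-p)/n)/1000
        print([g]+[round(float(x),4) for x in d]+[round(float(x),2) for x in rv/n])
        q=q*R.from_rotvec(rv/n,degrees=True)
    print("at",p.round(1),"rv",rv.round(2))
E
python3 -c "
from plan import *
rows([559,-232,200],177.5,26,turn=158.5)"
```

```text
[0, 0.0233, 0.0234, 0.0012, 0.0, 0.0, 6.1]
[0, 0.0256, 0.0208, 0.0012, 0.0, 0.0, 6.1]
[0, 0.0277, 0.018, 0.0012, 0.0, 0.0, 6.1]
[0, 0.0295, 0.015, 0.0012, 0.0, 0.0, 6.1]
[0, 0.0309, 0.0117, 0.0012, 0.0, 0.0, 6.1]
[0, 0.032, 0.0084, 0.0012, 0.0, 0.0, 6.1]
[0, 0.0327, 0.005, 0.0012, 0.0, 0.0, 6.1]
[0, 0.033, 0.0015, 0.0012, 0.0, 0.0, 6.1]
[0, 0.033, -0.0021, 0.0012, 0.0, 0.0, 6.1]
[0, 0.0326, -0.0055, 0.0012, 0.0, 0.0, 6.1]
[0, 0.0318, -0.009, 0.0012, 0.0, 0.0, 6.1]
[0, 0.0307, -0.0123, 0.0012, 0.0, 0.0, 6.1]
[0, 0.0292, -0.0155, 0.0012, 0.0, 0.0, 6.1]
[0, 0.0274, -0.0185, 0.0012, 0.0, 0.0, 6.1]
[0, 0.0253, -0.0213, 0.0012, 0.0, 0.0, 6.1]
[0, 0.0229, -0.0239, 0.0012, 0.0, 0.0, 6.1]
[0, 0.0202, -0.0261, 0.0012, 0.0, 0.0, 6.1]
[0, 0.0173, -0.0281, 0.0012, 0.0, 0.0, 6.1]
[0, 0.0142, -0.0298, 0.0012, 0.0, 0.0, 6.1]
[0, 0.011, -0.0312, 0.0012, 0.0, 0.0, 6.1]
[0, 0.0076, -0.0322, 0.0012, 0.0, 0.0, 6.1]
[0, 0.0041, -0.0328, 0.0012, 0.0, 0.0, 6.1]
[0, 0.0006, -0.033, 0.0012, 0.0, 0.0, 6.1]
[0, -0.0029, -0.0329, 0.0012, 0.0, 0.0, 6.1]
[0, -0.0064, -0.0324, 0.0012, 0.0, 0.0, 6.1]
[0, -0.0098, -0.0316, 0.0012, 0.0, 0.0, 6.1]
at [253.4 570.8 230.4] rv [  0.    0.  158.5]
```

>>> servo_tool([
  [[0, 0.023, 0.023, 0.001, 0, 0, 6.1], [0, 0.026, 0.021, 0.001, 0, 0, 6.1], [0, 0.028, 0.018, 0.001, 0, 0, 6.1], [0, 0.029, 0.015, 0.001, 0, 0, 6.1], [0, 0.031, 0.012, 0.001, 0, 0, 6.1], [0, 0.032, 0.008, 0.001, 0, 0, 6.1], [0, 0.033, 0.005, 0.001, 0, 0, 6.1], [0, 0.033, 0.001, 0.001, 0, 0, 6.1], [0, 0.033, -0.002, 0.001, 0, 0, 6.1], [0, 0.033, -0.006, 0.001, 0, 0, 6.1]],
])

```text
clock: 0.93
position: [372.4, 260.4, 221.1]
ee_rot: [0.736, -0.677, -0.0, 0.0]
contact_force: [0.5, 0.6, 0.3]
gripper_width: 85.6
grasp_force: 0.0
```

>>> servo_tool([
  [[0, 0.032, -0.009, 0.001, 0, 0, 6.1], [0, 0.031, -0.012, 0.001, 0, 0, 6.1], [0, 0.029, -0.015, 0.001, 0, 0, 6.1], [0, 0.027, -0.018, 0.001, 0, 0, 6.1], [0, 0.025, -0.021, 0.001, 0, 0, 6.1], [0, 0.023, -0.024, 0.001, 0, 0, 6.1], [0, 0.02, -0.026, 0.001, 0, 0, 6.1], [0, 0.017, -0.028, 0.001, 0, 0, 6.1], [0, 0.014, -0.03, 0.001, 0, 0, 6.1], [0, 0.011, -0.031, 0.001, 0, 0, 6.1]],
])

```text
clock: 1.77
position: [488.7, -47.3, 211.0]
ee_rot: [-0.29, 0.957, 0.0, -0.0]
contact_force: [1.9, 1.2, 0.3]
gripper_width: 85.4
grasp_force: 0.0
```

>>> servo_tool([
  [[0, 0.008, -0.032, 0.001, 0, 0, 6.1], [0, 0.004, -0.033, 0.001, 0, 0, 6.1], [0, 0.001, -0.033, 0.001, 0, 0, 6.1], [0, -0.003, -0.033, 0.001, 0, 0, 6.1], [0, -0.006, -0.032, 0.001, 0, 0, 6.1], [0, -0.01, -0.032, 0.001, 0, 0, 6.1], [0, 0, 0, 0, 0, 0, 0], [0, 0, 0, 0, 0, 0, 0]],
])

```text
clock: 2.43
position: [558.0, -232.8, 203.9]
ee_rot: [0.023, 1.0, 0.0, -0.001]
contact_force: [-0.2, 0.9, 0.1]
gripper_width: 85.7
grasp_force: 0.0
```

```bash
python3 - <<'E'
from h import *
from bench import arm,cams
s=arm.read_state();print(s["clock"],s["position"].round(1),s["ee_rot"].round(3),s["joints"].round(2))
d=cams.get_image("wrist");f=d["frame"].copy();np.savez("pics/w1.npz",frame=d["frame"],K=d["K"],T=d["T"])
for p in[(559.5,-232,36),(634,-235,36),(485,-228,36),(544.5,-218,4)]:
    print(proj(d,p).round())
    cv2.circle(f,tuple(int(x) for x in proj(d,p)),4,(0,0,255),1)
cv2.imwrite("pics/w1.png",f)
E
```

```text
2.4333 [ 558.  -232.8  203.9] [ 0.023  1.     0.    -0.001] [-0.13  0.37 -0.08 -0.   -1.12 -1.49]
[321. 182.]
[321. 244.]
[322. 110.]
[332. 162.]
```

View pics/w1.png

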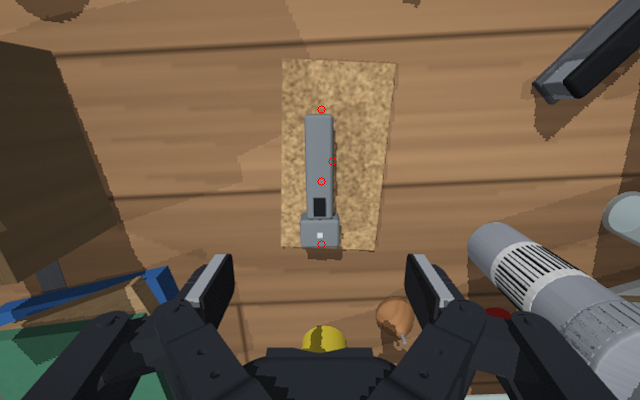

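The wrist view shows the scanner with its tail at (318,115) and head end at (320,247), close to the predicted positions. The mat corners are about (282,60), (396,64), (376,250) and (281,247). I refine these.

```bash
python3 - <<'E'
from h import *
from plan import rows
d=np.load("pics/w1.npz");h=cv2.cvtColor(d["frame"],cv2.COLOR_BGR2HSV)
m=cv2.inRange(h,(0,0,40),(180,75,255))
c=blob(m,(292,80,350,262));r=cv2.boundingRect(c);print(r)
hm=np.zeros(m.shape,'u1');cv2.drawContours(hm,[c],-1,255,-1)
for v in(125,140,160,180,200,230,240):
    x=np.where(hm[v])[0];print(v,x.min(),x.max(),onz(d,x.min(),v,36)[:2].round(1),onz(d,x.max()+1,v,36)[:2].round(1))
for v in(r[1],r[1]+r[3]):print("end",onz(d,319.5,v,36).round(1))
mc=np.array([onz(d,*p,4)[:2] for p in[(282,60),(396,64),(376,250),(281,247)]]);print(mc.round(0),mc.mean(0))
E
```

```text
(301, 115, 40, 134)
125 305 333 [ 499.3 -245.9] [ 500.6 -216.4]
140 306 333 [ 514.4 -245.8] [ 515.7 -216.8]
160 306 333 [ 535.2 -247. ] [ 536.6 -217.5]
180 307 333 [ 557.  -247.2] [ 558.3 -218.1]
200 307 333 [ 579.7 -248.6] [ 581.  -218.8]
230 301 340 [ 615.3 -257.5] [ 617.4 -211.9]
240 301 340 [ 627.8 -258.3] [ 629.9 -212.2]
end [ 490.1 -230.7   36. ]
end [ 640.3 -237.5   36. ]
[[ 434. -268.]
 [ 443. -147.]
 [ 662. -166.]
 [ 652. -287.]] [ 547.46905275 -217.052816  ]
```

>>> servo_tool([
  [[0, -0.005, 0, 0.03, 0, 0, -0.6], [0, 0, 0, 0.035, 0, 0, 0], [0, 0, 0, 0.035, 0, 0, 0], [0, 0, 0, 0.035, 0, 0, 0], [0, 0, 0, 0.025, 0, 0, 0], [0, 0, 0, 0.018, 0, 0, 0], [0, 0, 0, 0.01, 0, 0, 0], [0, 0, 0, 0.006, 0, 0, 0], [0, 0, 0, 0, 0, 0, 0]],
])

```text
clock: 3.23
position: [563.0, -230.8, 10.9]
ee_rot: [0.016, 1.0, 0.0, -0.001]
contact_force: [-0.2, -0.6, 0.0]
gripper_width: 85.2
grasp_force: 0.0
```

>>> servo_tool([
  [[120, 0, 0, 0, 0, 0, 0], [120, 0, 0, 0, 0, 0, 0], [140, 0, 0, 0, 0, 0, 0], [160, 0, 0, 0, 0, 0, 0], [180, 0, 0, 0, 0, 0, 0], [200, 0, 0, 0, 0, 0, 0], [220, 0, 0, 0, 0, 0, 0], [220, 0, 0, 0, 0, 0, 0]],
])

```text
clock: 3.9
position: [564.2, -231.9, 12.5]
ee_rot: [0.017, 1.0, -0.0, 0.001]
contact_force: [1.1, 0.9, 5.3]
gripper_width: 29.0
grasp_force: 60.8
```

>>> servo_tool([
  [[220, 0, 0, -0.006, 0, 0, 0], [220, 0, 0, -0.012, 0, 0, 0], [220, 0, 0, -0.02, 0, 0, 0], [220, 0, 0, -0.02, 0, 0, 0], [220, 0, 0, -0.012, 0, 0, 0], [220, 0, 0, 0, 0, 0, 0]],
])

```text
clock: 4.4
position: [565.2, -232.1, 85.0]
ee_rot: [0.017, 1.0, -0.001, 0.003]
contact_force: [-0.2, -0.3, 0.3]
gripper_width: 29.2
grasp_force: 60.1
```

```bash
python3 -c "
from plan import *
rows([570,-166,82.5],240,10,g=220)"
```

```text
[220, -0.0003, 0.0066, 0.0002, -0.03, 0.03, -6.19]
[220, -0.001, 0.0066, 0.0002, -0.03, 0.03, -6.19]
[220, -0.0017, 0.0064, 0.0003, -0.03, 0.03, -6.19]
[220, -0.0024, 0.0062, 0.0003, -0.03, 0.03, -6.19]
[220, -0.003, 0.0059, 0.0003, -0.03, 0.03, -6.19]
[220, -0.0036, 0.0055, 0.0003, -0.03, 0.03, -6.19]
[220, -0.0042, 0.0051, 0.0003, -0.03, 0.03, -6.19]
[220, -0.0047, 0.0046, 0.0003, -0.03, 0.03, -6.19]
[220, -0.0052, 0.0041, 0.0003, -0.03, 0.03, -6.19]
[220, -0.0056, 0.0035, 0.0003, -0.03, 0.03, -6.19]
at [ 565.2 -232.1   85. ] rv [ -0.26   0.29 -61.91]
```

>>> servo_tool([
  [[220, 0, 0.007, 0, 0, 0, -6.2], [220, -0.001, 0.007, 0, 0, 0, -6.2], [220, -0.002, 0.006, 0, 0, 0, -6.2], [220, -0.002, 0.006, 0, 0, 0, -6.2], [220, -0.003, 0.006, 0, 0, 0, -6.2], [220, -0.004, 0.006, 0.001, 0, 0, -6.2], [220, -0.004, 0.005, 0.001, 0, 0, -6.2], [220, -0.005, 0.005, 0, 0, 0, -6.2], [220, -0.005, 0.004, 0, 0, 0, -6.2], [220, -0.005, 0.003, 0, 0, 0, -6.2]],
])

```text
clock: 5.23
position: [567.0, -165.0, 78.4]
ee_rot: [-0.503, 0.864, 0.001, -0.001]
contact_force: [0.2, -0.2, -1.5]
gripper_width: 28.8
grasp_force: 60.0
```

>>> servo_tool([
  [[220, 0, 0, 0, 0, 0, 0], [220, 0, 0, 0, 0, 0, 0]],
])

```text
clock: 5.4
position: [567.3, -165.3, 78.7]
ee_rot: [-0.499, 0.866, 0.0, -0.001]
contact_force: [-0.3, -0.5, -1.4]
gripper_width: 28.8
grasp_force: 60.0
```

```bash
python3 - <<'E'
from h import *
from bench import arm,cams
s=arm.read_state();print(s["clock"],s["position"].round(1),s["ee_rot"].round(4))
for n in("top","scene","wrist"):
    d=cams.get_image(n);np.savez(f"pics/{n}2.npz",frame=d["frame"],K=d["K"],T=d["T"])
    if n=="top":a=d["frame"][90:260,280:450]
    if n=="scene":b=d["frame"][130:290,200:360]
    if n=="wrist":w=d["frame"]
o=np.zeros((600,800,3),'u1')
o[:340,:340]=cv2.resize(a,(340,340),interpolation=2);o[:340,340:680]=cv2.resize(b,(340,340),interpolation=2)
o[340:,:416]=cv2.resize(w,(416,260))
cv2.imwrite("pics/c2.png",o)
E
```

```text
5.4 [ 567.3 -165.3   78.7] [-4.994e-01  8.664e-01  5.000e-04 -6.000e-04]
```

View pics/c2.png

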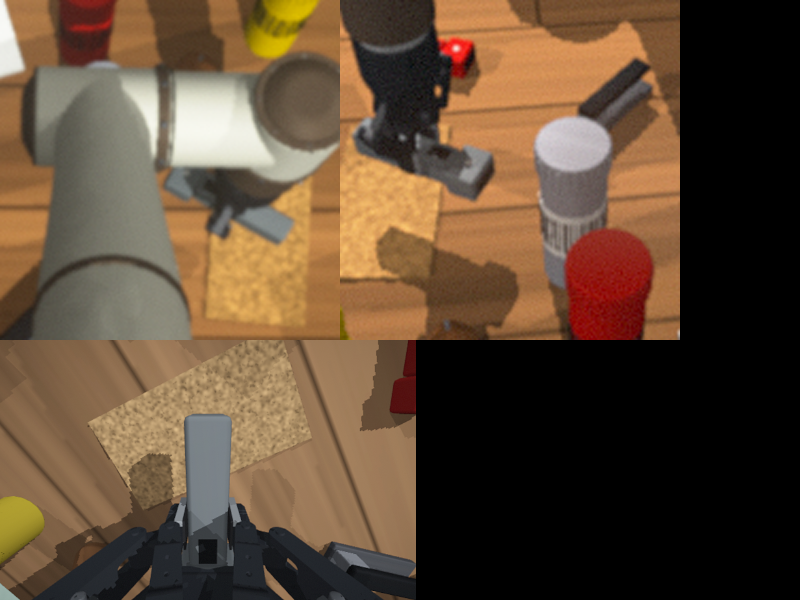

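The top view shows the scanner held with its head toward the tin, the head at crop (178,180) and the tail at (285,230). The scene view has the head end near scene px (266,208) and the tall tin standing clear. Next I check the held offset and pitch with rays.

```bash
python3 - <<'E'
from h import *
w=np.load("pics/wrist2.npz");s=np.load("pics/scene2.npz");t=np.load("pics/top2.npz")
h=cv2.cvtColor(w["frame"],cv2.COLOR_BGR2HSV);m=cv2.inRange(h,(0,0,90),(180,75,255))
c=blob(m,(270,95,370,240));x,y,ww,hh=cv2.boundingRect(c);print("tail box",x,y,ww,hh)
hm=np.zeros(m.shape,'u1');cv2.drawContours(hm,[c],-1,255,-1)
for v in(125,180,230):
    q=np.where(hm[v])[0];print(v,q.min(),q.max(),[ [onz(w,a,v,z)[:2].round(1).tolist() for a in(q.min(),q.max()+1)] for z in(102,)])
tail=onz(w,320,y,102);print("tail top edge @102",tail.round(1),"tcp",[567.3,-165.3])
th=np.radians(60)
for nm,C in dict(nominal=(567.3,-165.3)).items():
  for L in(-75,75):
    for sd in((-15,15) if L<0 else (-23,23)):
      for z in(102,70):
        p=[C[0]+L*np.cos(th)-sd*np.sin(th),C[1]+L*np.sin(th)+sd*np.cos(th),z];print(L,sd,z,"top",proj(t,p).round(1),"scene",proj(s,p).round(1))
f=cv2.resize(s["frame"][185:235,225:285],None,fx=7,fy=7,interpolation=2);g=cv2.resize(t["frame"][160:220,355:430],None,fx=5,fy=5,interpolation=2)
o=np.zeros((350,795,3),'u1');o[:,:420]=f;o[:300,420:795]=g;cv2.imwrite("pics/c3.png",o)
E
```

```text
tail box 285 114 73 127
125 286 357 [[[543.2, -234.7], [518.7, -220.5]]]
180 288 355 [[[554.3, -215.4], [529.8, -201.3]]]
230 290 353 [[[565.4, -195.7], [541.1, -181.7]]]
tail top edge @102 [ 529.6 -231.6  102. ] tcp [567.3, -165.3]
-75 -15 102 top [428.7 199. ] scene [203.9 192.8]
-75 -15 70 top [425.2 202. ] scene [206.9 202.6]
-75 15 102 top [422.5 210.3] scene [211.8 184.1]
-75 15 70 top [419.2 212.9] scene [214.5 193.9]
75 -23 102 top [372.1 163.7] scene [261.7 216.4]
75 -23 70 top [370.3 167.6] scene [263.2 226. ]
75 23 102 top [362.3 180.4] scene [272.2 201.6]
75 23 70 top [360.8 183.9] scene [273.3 211.2]
```

View pics/c3.png

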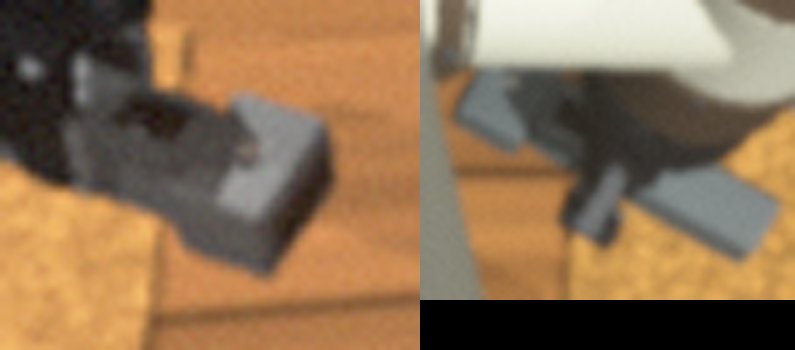

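The pitch is flat (constant width), the tail sits 76 mm behind the TCP, and the head corners match the prediction to within 1–2 px. I raise the scanner 4 mm, trim 1° and hold.

>>> servo_tool([
  [[220, 0, 0, -0.002, 0, 0, 0.5], [220, 0, 0, -0.002, 0, 0, 0.5], [220, 0, 0, 0, 0, 0, 0], [220, 0, 0, 0, 0, 0, 0], [220, 0, 0, 0, 0, 0, 0], [220, 0, 0, 0, 0, 0, 0], [220, 0, 0, 0, 0, 0, 0], [220, 0, 0, 0, 0, 0, 0], [220, 0, 0, 0, 0, 0, 0], [220, 0, 0, 0, 0, 0, 0]],
])

```text
clock: 6.38
position: [567.9, -165.5, 83.3]
ee_rot: [-0.493, 0.87, 0.0, -0.0]
contact_force: [-0.2, 0.6, -1.6]
gripper_width: 28.9
grasp_force: 60.0
```

>>> servo_tool([
  [[220, 0, 0, 0, 0, 0, 0], [220, 0, 0, 0, 0, 0, 0], [220, 0, 0, 0, 0, 0, 0], [220, 0, 0, 0, 0, 0, 0], [220, 0, 0, 0, 0, 0, 0], [220, 0, 0, 0, 0, 0, 0], [220, 0, 0, 0, 0, 0, 0], [220, 0, 0, 0, 0, 0, 0], [220, 0, 0, 0, 0, 0, 0], [220, 0, 0, 0, 0, 0, 0]],
])

```text
clock: 7.22
position: [567.9, -165.5, 83.3]
ee_rot: [-0.493, 0.87, 0.0, 0.0]
contact_force: [-0.6, 0.3, -1.4]
gripper_width: 29.1
grasp_force: 60.0
```

>>> servo_tool([
  [[220, 0, 0, 0, 0, 0, 0], [220, 0, 0, 0, 0, 0, 0], [220, 0, 0, 0, 0, 0, 0], [220, 0, 0, 0, 0, 0, 0], [220, 0, 0, 0, 0, 0, 0], [220, 0, 0, 0, 0, 0, 0], [220, 0, 0, 0, 0, 0, 0], [220, 0, 0, 0, 0, 0, 0], [220, 0, 0, 0, 0, 0, 0], [220, 0, 0, 0, 0, 0, 0]],
])

```text
clock: 8.05
position: [567.9, -165.5, 83.3]
ee_rot: [-0.493, 0.87, -0.0, -0.0]
contact_force: [0.2, 0.6, 0.1]
gripper_width: 28.9
grasp_force: 60.0
```

>>> servo_tool([
  [[220, 0, 0, 0, 0, 0, 0], [220, 0, 0, 0, 0, 0, 0], [220, 0, 0, 0, 0, 0, 0], [220, 0, 0, 0, 0, 0, 0], [220, 0, 0, 0, 0, 0, 0], [220, 0, 0, 0, 0, 0, 0]],
])

```text
clock: 8.55
position: [567.9, -165.5, 83.3]
ee_rot: [-0.493, 0.87, 0.0, -0.0]
contact_force: [0.3, 0.1, -1.0]
gripper_width: 28.9
grasp_force: 60.0
```

```bash
python3 -c "
from plan import *
rows([547,-216,84],174.7,10,g=220)"
```

```text
[220, 0.0054, -0.0008, -0.0001, 0.0, -0.0, 6.44]
[220, 0.0053, -0.0014, -0.0001, 0.0, -0.0, 6.44]
[220, 0.0051, -0.002, -0.0001, 0.0, -0.0, 6.44]
[220, 0.0048, -0.0025, -0.0001, 0.0, -0.0, 6.44]
[220, 0.0045, -0.0031, -0.0001, 0.0, -0.0, 6.44]
[220, 0.0041, -0.0036, -0.0001, 0.0, -0.0, 6.44]
[220, 0.0037, -0.004, -0.0001, 0.0, -0.0, 6.44]
[220, 0.0032, -0.0044, -0.0001, 0.0, -0.0, 6.44]
[220, 0.0027, -0.0047, -0.0001, 0.0, -0.0, 6.44]
[220, 0.0022, -0.005, -0.0001, 0.0, -0.0, 6.44]
at [ 567.9 -165.5   83.3] rv [ 0.   -0.   64.36]
```

Held 2.5 s. Now the scanner goes back over the mat centre. I lower it to about 6 mm above the mat, check it, and then set it down.

>>> servo_tool([
  [[220, 0.005, -0.001, 0, 0, 0, 6.4], [220, 0.005, -0.001, 0, 0, 0, 6.4], [220, 0.005, -0.002, 0, 0, 0, 6.4], [220, 0.005, -0.003, 0, 0, 0, 6.4], [220, 0.005, -0.003, 0, 0, 0, 6.4], [220, 0.004, -0.004, 0, 0, 0, 6.4], [220, 0.004, -0.004, 0, 0, 0, 6.5], [220, 0.003, -0.004, 0, 0, 0, 6.5], [220, 0.003, -0.005, 0, 0, 0, 6.5], [220, 0.002, -0.005, 0, 0, 0, 6.5]],
])

```text
clock: 9.38
position: [547.1, -216.4, 83.3]
ee_rot: [0.049, 0.999, 0.0, -0.0]
contact_force: [-0.1, 0.1, -0.8]
gripper_width: 28.6
grasp_force: 60.0
```

>>> servo_tool([
  [[220, 0, 0, 0.01, 0, 0, 0], [220, 0, 0, 0.018, 0, 0, 0], [220, 0, 0, 0.018, 0, 0, 0], [220, 0, 0, 0.012, 0, 0, 0], [220, 0, 0, 0.006, 0, 0, 0], [220, 0, 0, 0, 0, 0, 0], [220, 0, 0, 0, 0, 0, 0]],
])

```text
clock: 9.97
position: [547.5, -216.1, 19.1]
ee_rot: [0.046, 0.999, -0.0, -0.0]
contact_force: [0.4, 0.5, -1.2]
gripper_width: 29.0
grasp_force: 60.0
```

```bash
python3 - <<'E'
from h import *
from bench import cams
w=cams.get_image("wrist")
h=cv2.cvtColor(w["frame"],cv2.COLOR_BGR2HSV);m=cv2.inRange(h,(0,0,90),(180,75,255))
c=blob(m,(270,95,370,240));x,y,ww,hh=cv2.boundingRect(c);print(x,y,ww,hh,onz(w,320,y,43).round(1))
# mat tail edge: project expected mat corners
mat=cv2.inRange(h,(14,60,110),(26,200,255))
f=w["frame"].copy();a=np.radians(-5.3);R=np.array([[np.cos(a),-np.sin(a)],[np.sin(a),np.cos(a)]])
P=[proj(w,[*(np.array([546.5,-217.5])+R@np.array(q)),4]).astype(int) for q in[(-110,-60),(-110,60),(110,60),(110,-60)]]
cv2.polylines(f,[np.array(P)],True,(0,0,255),1);cv2.imwrite("pics/w4.png",f)
E
```

```text
284 114 73 127 [ 472.8 -210.2   43. ]
```

View pics/w4.png

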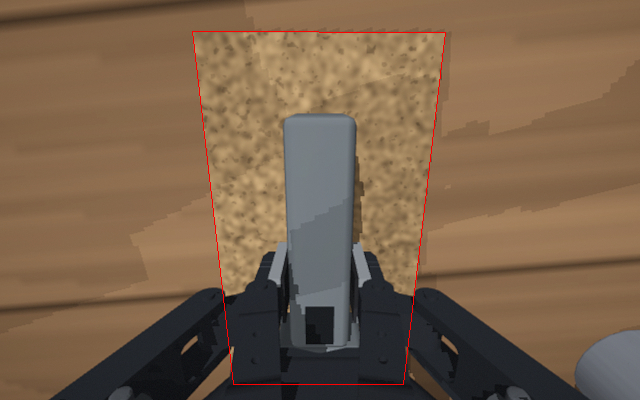

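The wrist view shows the drawn mat outline lying on the mat, with the scanner centred (tail at (320,114)) and parallel to the long side. I lower it gently.

>>> servo_tool([
  [[220, 0, 0, 0.002, 0, 0, 0], [220, 0, 0, 0.0015, 0, 0, 0], [220, 0, 0, 0.001, 0, 0, 0], [220, 0, 0, 0.001, 0, 0, 0], [220, 0, 0, 0.0005, 0, 0, 0], [220, 0, 0, 0, 0, 0, 0], [220, 0, 0, 0, 0, 0, 0]],
])

```text
clock: 10.6
position: [547.3, -216.2, 13.3]
ee_rot: [0.047, 0.999, -0.0, -0.0]
contact_force: [-0.5, 0.9, -1.5]
gripper_width: 28.7
grasp_force: 60.0
```

>>> servo_tool([
  [[220, 0, 0, 0.0005, 0, 0, 0], [220, 0, 0, 0.0005, 0, 0, 0], [220, 0, 0, 0.0005, 0, 0, 0], [220, 0, 0, 0, 0, 0, 0], [220, 0, 0, 0, 0, 0, 0]],
])

```text
clock: 11.02
position: [547.4, -216.2, 12.5]
ee_rot: [0.046, 0.999, -0.0, 0.0]
contact_force: [-2.0, 0.8, 5.5]
gripper_width: 28.8
grasp_force: 60.7
```

>>> servo_tool([
  [[150, 0, 0, 0, 0, 0, 0], [140, 0, 0, 0, 0, 0, 0], [120, 0, 0, 0, 0, 0, 0], [90, 0, 0, 0, 0, 0, 0], [50, 0, 0, 0, 0, 0, 0], [0, 0, 0, 0, 0, 0, 0], [0, 0, 0, 0, 0, 0, 0], [0, 0, 0, 0, 0, 0, 0], [0, 0, 0, 0, 0, 0, 0], [0, 0, 0, 0, 0, 0, 0]],
])

```text
clock: 11.85
position: [547.3, -216.2, 11.8]
ee_rot: [0.047, 0.999, -0.0, 0.0]
contact_force: [-0.4, -0.0, 0.1]
gripper_width: 85.4
grasp_force: 0.0
```

>>> servo_tool([
  [[0, 0, 0, -0.005, 0, 0, 0], [0, 0, 0, -0.015, 0, 0, 0], [0, 0, 0, -0.03, 0, 0, 0], [0, 0, 0, -0.035, 0, 0, 0], [0, 0, 0, -0.035, 0, 0, 0], [0, 0, 0, -0.035, 0, 0, 0], [0, 0, 0, -0.035, 0, 0, 0], [0, 0, 0, -0.01, 0, 0, 0], [0, 0, 0, 0, 0, 0, 0], [0, 0, 0, 0, 0, 0, 0]],
])

```text
clock: 12.68
position: [547.1, -216.0, 212.4]
ee_rot: [0.047, 0.999, 0.0, 0.001]
contact_force: [-0.4, -0.9, -0.2]
gripper_width: 85.5
grasp_force: 0.0
```

```bash
python3 - <<'E'
from h import *
from bench import cams
d=cams.get_image("wrist");h=cv2.cvtColor(d["frame"],cv2.COLOR_BGR2HSV)
m=cv2.inRange(h,(0,0,40),(180,75,255))
c=blob(m,(292,60,350,262));x,y,w,hh=cv2.boundingRect(c);print(x,y,w,hh,onz(d,x+w/2,y,36).round(1),onz(d,x+w/2,y+hh,36).round(1))
s=cams.get_image("scene")["frame"]
o=np.zeros((400,800,3),'u1');o[:250,:400]=cv2.resize(d["frame"],(400,250));o[:250,400:]=cv2.resize(s,(400,250));cv2.imwrite("pics/c5.png",o[:250])
E
```

```text
301 109 39 131 [ 474.6 -209.2   36. ] [ 622.7 -222.7   36. ]
```

View pics/c5.png

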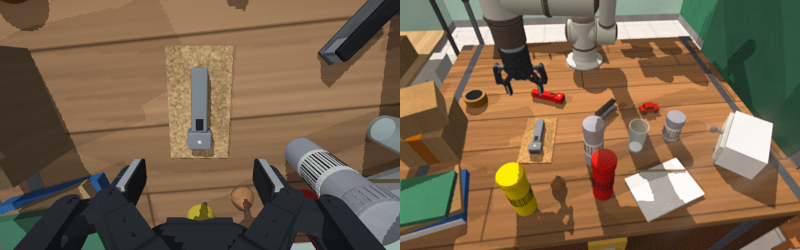

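The scanner lies flat in the middle of the mat (left view (200,108)), centre about (548.5,-216), along the mat. The tins are upright and unmoved, and the gripper is clear.

```bash
python3 -c "
from bench import ticket
print(ticket.job_done())"
```

```text
the job is handed in; nothing more can be done
None
```

I held the scanner about 7 cm from the middle of the tall tin's band for over two seconds, then set it down flat along the middle of the mat and let go; in the last pictures both tins look upright and unmoved, and the job is handed in at about 13 s.

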